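Shut down and bolt the locknut chute

TASK

The locknut chute is to be shut down: first turn the feeder isolator's red handle fully to OFF (pointer at the red dot), then swing the brass flap gate fully shut across the chute's mouth, and last slide the bolt across until its tip has gone right through the keeper on the gate, as far as it will go. Do not move or knock over the parts lying in the tray.

Things in the scene. Friction and masses are not known exactly. Their poses are not given: they have to be found in the camera images.
- chute: Fixed sheet-metal chute stand. Origin on the counter (z = 0) in the front face of the upright mouth wall, below the middle of the mouth; x along the wall from the gate's hinge side to the bolt's side, y into the chute (out of the mouth, over the tray, is -y), z up. Turned by its yaw. Wall: x -65 to 180 mm, 210 mm high, 4 mm thick. Mouth: x -43 to 43, z 58 to 143 mm
- rail (a point): Middle of a fixed yellow guard rail, a 10 mm round bar along the wall (chute x -60 to 175), axis 50 mm before the wall and 240 mm above the counter, its ends bent back to the wall. It leaves no room for an upright gripper at gate and bolt: lean the tool 35 to 45 degrees from vertical, reaching in under the rail from the tray's side, tips towards the wall. Axes as the chute's
- tray (a point): Centre of the inner floor of the green tray fixed before the mouth, floor 3 mm above the counter. Tray 220 x 160 mm (chute x -110 to 110, y -165 to -5 mm), rim 22 mm high. Axes as the chute's
- guide (a point): Centre of the brass loop that guides the bolt's rod, nearest the gate: chute x 61 to 69 mm, standing 23 mm out of the wall, z 92 to 108 mm. A like loop stands at x 164 to 172 mm. Axes as the chute's
- gate_hinge (a point): Point on the gate's upright hinge axis, at chute x -50, y -2.5, z 100 mm; axes as the chute's
- gate_push (a point): Point on the outer face of the brass gate leaf, 55 mm from the hinge axis and at mid height, a good place to push. Site axes turn with the gate: x from hinge to free edge, y into the closed mouth (the outer face looks to -y), z up. Leaf: 3 mm thick, from 2 to 96 mm from the hinge axis, 82 mm high (41 mm above and below this point)
- keeper (a point): Centre of the steel keeper loop on the gate's outer face, 84 mm from the hinge axis: 12 mm long along the leaf, standing 26 mm off the hinge plane, 26 mm high; its opening is 20 mm wide and 20 mm high. With the gate shut it stands in line with the bolt at chute x 28 to 40 mm; axes as gate_push
- gate (a joint): Gate angle in rad: 0 fully shut against its stop, grows to 1.3 as the leaf swings out over the tray. From above, shutting turns it counter-clockwise about gate_hinge (from out over the tray back to the wall). Held by slight friction (about 0.05 N m), it stays where it is left; no spring
- bolt (a joint): Bolt travel in m: 0 drawn back, 0.032 home against its stop; grows as the bolt slides towards chute -x (towards the gate). Friction about 2.5 N, no spring, stays where left
- bolt_knob (a point): Grip point on the bolt's black knob, 30 mm along it from the rod's axis. Knob: round pin 12 mm across, ending 44 mm from the rod's axis, on the rod 76 mm behind its tip; it leans 40 degrees from vertical out of the mouth (chute direction 0, -0.643, 0.766). Rod: 10 mm across, axis 15 mm before the wall at z 100 mm. Axes as the chute's
- bolt_tip (a point): End point of the bolt's rod, at chute x 54 mm minus the joint value; axes as the chute's
- isolator: Fixed grey box 110 x 110 mm, 60 mm high, with a yellow plate on top; origin under its centre. Its red dot (OFF) lies on the plate 41 mm from the centre along the box's x axis, its green dot (ON) 60 degrees counter-clockwise from that
- handle_grip (a point): Grip point in the middle of the isolator's red bar handle, on its vertical turning axis, 88 mm above the counter. Bar: 62 mm long, 14 mm wide, from 68 to 100 mm above the counter, a white mark on the pointing end. Site x axis runs along the bar to the pointing end, z up
- handle (a joint): Handle angle in rad, seen from above: 0 = OFF (pointer at the red dot, against its stop), 1.047 = ON (green dot). OFF is clockwise from ON. Friction about 0.08 N m, stays where left
- lamp_holder: White porcelain lamp holder standing in the tray, 44 mm in diameter, 42 mm high; origin under its centre. Leave alone
- ground_bar: Green ground bar in the tray, 70 x 12 x 12 mm, origin under its centre, x along it. Leave alone
- connector: Chrome push-in connector standing in the tray, 32 mm in diameter, 24 mm high, origin under its centre. Leave alone
- locknut: Zinc-plated locknut lying in the tray, 28 mm in diameter, 5 mm thick, origin under its centre. Leave alone

How it is judged:
On the way, in this order (a step that is already met when the one before it is completed fails the run):
1. the isolator handle is turned to OFF (value of joint handle below 0.09 rad), for 0.2 s.
2. the flap gate is shut (value of joint handle below 0.12 rad and value of joint gate below 0.05 rad), for 0.2 s.
3. the bolt's tip is fully through the keeper (value of joint gate below 0.06 rad and value of joint bolt above 0.029 m), for 0.2 s.
At the end, for the whole second after the job is handed in: Handle at OFF (within 0.12 rad), gate shut (within 0.06 rad), bolt home to within 3 mm of its stop so that its tip stands clear through the keeper, all at rest, and the four parts in the tray within 20 mm of where they lay (all of step 3 and value of joint handle below 0.12 rad and velocity of joint bolt below 0.005 m/s and distance of each of lamp_holder, ground_bar, connector, locknut from where it was at the start of the episode below 0.02 m); the robot touches nothing.
It fails at once if the porcelain lamp holder is tipped (angle between lamp_holder's own z axis and vertical above 0.35 rad).
It fails at once if a part in the tray is moved by more than 20 mm (distance of any of lamp_holder, ground_bar, connector, locknut from where it was at the start of the episode above 0.02 m).
It also fails if it takes over 51 s, if anything falls off the work surface, if the arm or the gripper's body presses on something with over 40 N, if the wrist force passes 120 N, or if a joint passes its speed limit or range.

ROBOT

A 7-joint arm with a two-finger parallel gripper is mounted at the origin on the work surface. World frame = base frame: x ahead of the robot, y to its left, z up, the work surface at z = 0. Lengths are in m, angles in rad, forces in N, time in s.
With the tool pointing down it reaches from about 0.4 to 0.85 m from the base axis. Payload 6.9 kg.
Tool frame: the origin (TCP) lies at the very end of the fingers, on their centre line; the grasp point (between the pads) lies 19 mm behind it; z points along the fingers, y is the line along which they close (so a half turn about z gives the same grasp; the last joint's range is limited). The gripper opens to 85 mm and grips with 20 to 120 N. Pads are 22 mm wide; open, the fingers measure 114 mm over their backs; the gripper's body (76 mm by 85 mm) begins 54 mm behind the grasp point. The pads swing forward as they close: fully open they stand 13 mm farther back than shut.
Start: joints at [-1.155, 0.507, -0.238, 1.5, 0.126, 1.149, -0.155], TCP at [0.191, 0.595, 0.207] pointing down, gripper open.
Joint ranges: [-3.08, 3.08], [-0.24, 2.05], [-1.43, 1.35], [0, 2.5], [-1.52, 4.66], [0.17, 1.96], [-2.89, 2.89]. Speed limits (rad/s): [2.39, 2.39, 3.14, 3.14, 3.14, 3.14, 3.14].

INTERFACE

Orientations are given as a rotation vector (axis times angle).
In Python, from station import manip, camera, calibration gives the robot as it stands.
- The arm moves only by the tool play_rows, never from a script. Its argument "plan" is text: rows parted by semicolons, each of 7 numbers parted by spaces: the closure in counts, from 0 (fully open) to 255 (shut), then the shift along the tool's x, y, z in mm, then the turn, a rotation vector about the tool's x, y, z in rad. A call has 1 to 8 rows; each row is the pose to reach, as a shift and turn from the pose commanded when the call began, along the tool's axes at that moment; what a row does not reach only later rows make up. A row lasts 1/8 s, in which the tool goes at most 62.5 mm and 10.7 degrees, less where a joint would pass 70% of its speed; a pose out of reach is approached as far as the arm can. A call with a gripper value outside its range is refused whole. The fingers move at their own pace and stop on an object; "squeeze" is the grip in N (left out, the last holds). Time passes only in rows, so rows that repeat a pose let the fingers close. It gives the time, the measured TCP pose, the force, the opening and the grip force at its end, in the units of the state.
- manip.sense(): the state, without advancing time (a new reading comes with each control period).
- camera(name): name is "scene" or "top" or "wrist"; returns the picture (384x512x3 uint8, red, green, blue); there is no depth.
- calibration(name): a dict with "vfov" (degrees; the focal length in pixels is half the picture's height over the tangent of half this angle, whatever the lens; pixels are square), "cx", "cy" (the principal point, pixels), "k1" (the pictures are not rectified: a ray, as slopes to the right and down, at radius r is drawn at 1 + k1 r^2 times it, then the intrinsics apply), "world_from_camera" (4x4, takes a point from camera to world coordinates); the wrist camera has in their place "T_tool_cam" (4x4, takes a point from camera to tool coordinates, whose origin is the TCP and whose axes are the flange's). Camera axes: x right, y up, looking along -z (the intrinsics and any distortion apply to the point x, -y, -z); pixel columns grow to the right and rows downward; lengths in m; the calibration is good to about 2 mm. A picture is of the moment at which its call begins: read the wrist's pose just before it. calibration takes no time and is no camera call.
- manip.sign_off(): hands the job in; it is judged then, once.
The state is a dict: "time": time; "joint_positions": joint angles; "qd": joint speeds; "joint_efforts": joint torques, N m; "tool_pos": TCP position; "orientation": TCP orientation; "ft_force": force on the tool from outside, world axes, zero at the start; "torque": the same for the moment, N m; "finger_gap": finger opening in m; "grip_force": force on a finger pad.
Only numpy, scipy, OpenCV 4.12 (cv2) and the standard library are available. Lean on these libraries where they do the work, as an engineer would, in place of code of your own. Each camera call takes 0.05 s, during which the arm holds its last target. There are 200 camera calls.

## Working session

There is one attempt and no reset: what is moved stays moved. The work goes in short steps, Python scripts to look and compute and a tool call to move; the robot and the scene stay as the last step left them, time stands still between calls to the robot, and variables do not carry over. Pictures are saved under pics/ and viewed, at most 10 in all, crops included, and the job is handed in when it is done.

Besides the shell and the picture viewer there is one more tool, called after "Emit:" by a JSON object that holds its "op" and its "data", one argument or row to a line. play_rows: Moves the arm, as the interface text tells. Its arguments: {"type":"object","properties":{"plan":{"type":"string"},"squeeze":{"type":"number"}},"required":["plan"]}

```bash
mkdir -p pics; ls; cat > go.py <<'E'
import cv2
from station import manip,camera,calibration
s=manip.sense();print(s)
for n in("scene","top"):
    im=camera(n);cv2.imwrite(f"pics/{n}0.png",im[:,:,::-1]);c=calibration(n);print(n,c)
print(calibration("wrist"))
E
python3 go.py
```

```text
pics
{'time': 0.0, 'joint_positions': array([-1.15549777,  0.50832479, -0.23752623,  1.50114058,  0.12570016,
        1.1489182 , -0.15484395]), 'qd': array([-8.20099915e-04, -3.30665892e-05,  4.55932875e-04,  3.05618872e-05,
       -3.07137453e-04,  8.87869619e-04,  1.12839703e-03]), 'joint_efforts': array([-1.75396003e-04, -6.20599794e+01, -2.18618631e+00, -2.49651307e+01,
        1.28625438e-02,  1.17508546e-02, -1.15169306e-05]), 'tool_pos': array([0.19044774, 0.59469256, 0.2065352 ]), 'orientation': array([-4.84687428e-01, -3.10373422e+00,  2.80381576e-03]), 'ft_force': array([-0.18136929,  0.00247589, -0.27149145]), 'torque': array([-0.00682498, -0.03101742, -0.03673111]), 'grip_force': 0.0, 'finger_gap': 0.08521190977139312}
scene {'vfov': 53.60394277271865, 'cx': 257.2208697233505, 'cy': 189.70893144959643, 'k1': -0.06428653653649968, 'world_from_camera': array([[ 0.39802298, -0.7926012 ,  0.46191021,  0.92416823],
       [ 0.91733783,  0.33931346, -0.20822506, -0.23175437],
       [ 0.00830708,  0.50660607,  0.86213762,  0.84013193],
       [ 0.        ,  0.        ,  0.    
[... 163 characters left out ...]
-0.0105206 ,  0.99737534, -0.07163629,  0.50116493],
       [-0.99933141, -0.01299575, -0.03417369, -0.0666413 ],
       [-0.03501496,  0.07122887,  0.99684522,  0.97472347],
       [ 0.        ,  0.        ,  0.        ,  1.        ]])}
{'vfov': 67.12811817750872, 'cx': 253.0219643827406, 'cy': 192.80419035198716, 'k1': -0.02516063208101165, 'T_tool_cam': array([[-3.99259005e-04,  9.62392000e-01,  2.71664274e-01,
         6.93748027e-02],
       [ 9.99999900e-01,  4.38309710e-04, -8.30686835e-05,
         4.50782196e-04],
       [-1.99017726e-04,  2.71664214e-01, -9.62392080e-01,
        -1.65489086e-01],
       [ 0.00000000e+00,  0.00000000e+00,  0.00000000e+00,
         1.00000000e+00]])}
```

View pics/scene0.png

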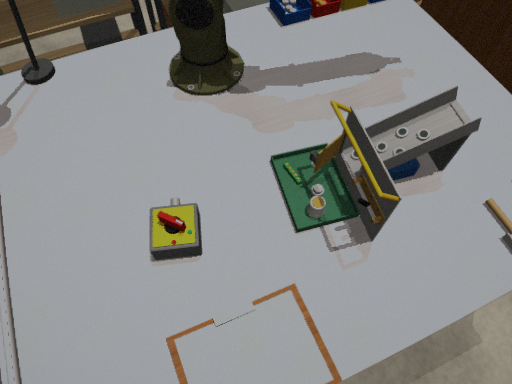

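View pics/top0.png

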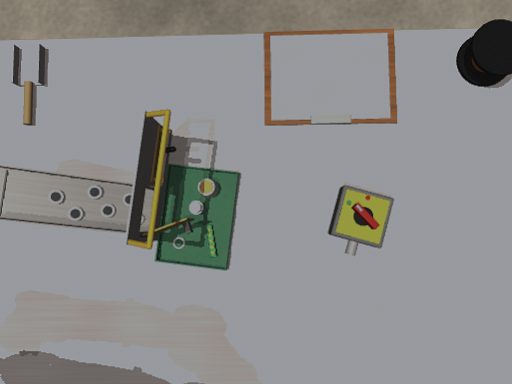

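The overview shows the isolator at top-view pixel (362,216), with its handle pointing up-left to green. The chute's mouth faces image right, with the gate leaf open near (170,228) and the bolt knob near (171,150).

```bash
cat > h.py <<'E'
import cv2,numpy as np
from scipy.spatial.transform import Rotation as R
from station import manip,camera,calibration
def K(c):
    f=192/np.tan(np.radians(c["vfov"]/2)); return np.array([[f,0,c["cx"]],[0,f,c["cy"]],[0,0,1]]),np.array([c["k1"],0,0,0,0.])
def T(n,s=None):
    c=calibration(n)
    if n!="wrist": return c["world_from_camera"]
    M=np.eye(4);M[:3,:3]=R.from_rotvec(s["orientation"]).as_matrix();M[:3,3]=s["tool_pos"];return M@c["T_tool_cam"]
def rays(n,uv,s=None):
    # the lens model draws ideal slope * (1+k1 r^2): OpenCV's
    k,d=K(calibration(n));p=cv2.undistortPoints(np.array(uv,float).reshape(-1,1,2),k,d)[:,0]
    M=T(n,s);return M[:3,3],np.c_[p[:,0],-p[:,1],-np.ones(len(p))]@M[:3,:3].T
def onz(n,uv,z,s=None):
    o,d=rays(n,uv,s);return (o+d*((z-o[2])/d[:,2])[:,None])[:,:2]
def proj(n,P,s=None):
    M=np.linalg.inv(T(n,s));q=np.c_[P,np.ones(len(P))]@M.T;k,d=K(calibration(n))
    q=q[:,:3]*[1,-1,-1];return cv2.projectPoints(q,np.zeros(3),np.zeros(3),k,d)[0][:,0]
def mask(hsv,lo,hi,box=None):
    m=cv2.inRange(hsv,np.array(lo),np.array(hi))
    if box: z=np.zeros_like(m);x0,y0,x1,y1=box;z[y0:y1,x0:x1]=m[y0:y1,x0:x1];m=z
    return m
def pts(m): return np.argwhere(m)[:,::-1].astype(float)
E
cat > m.py <<'E'
from h import *
im={n:cv2.imread(f"pics/{n}0.png") for n in("top","scene")}
for n,bi,bc in(("top",(325,180,400,250),(90,100,250,275)),("scene",(140,195,210,265),(260,90,410,240))):
    h=cv2.cvtColor(im[n],cv2.COLOR_BGR2HSV)
    y=pts(mask(h,(24,120,90),(34,255,255),bi));g=pts(mask(h,(45,120,60),(80,255,255),bi))
    red=mask(h,(0,150,80),(7,255,255),bi)|mask(h,(174,150,80),(180,255,255),bi)
    print(n,"plate",cv2.minAreaRect((onz(n,y,.062)*1000).astype(np.float32)))
    print(" green",onz(n,g.mean(0),.062)*1000,len(g))
    nn,l,st,ce=cv2.connectedComponentsWithStats(red)
    for i in range(1,nn):
        p=pts(l==i);print(" red",st[i],ce[i],onz(n,p.mean(0),.062)*1000,onz(n,p.mean(0),.1)*1000, cv2.minAreaRect((onz(n,p,.1)*1000).astype(np.float32)) if len(p)>8 else'')
    t=pts(mask(h,(60,80,20),(85,255,140),bc));print(" tray",len(t),cv2.minAreaRect((onz(n,t,.022)*1000).astype(np.float32)),cv2.boxPoints(cv2.minAreaRect((onz(n,t,.022)*1000).astype(np.float32))))
    ym=mask(h,(22,150,90),(32,255,255),bc);_,l,st,_=cv2.connectedComponentsWithStats(ym);i=1+st[1:,4].argmax();r=pts(l==i)
    rr=cv2.minAreaRect((onz(n,r,.24)*1000).astype(np.float32));print(" rail",len(r),rr,cv2.boxPoints(rr).tolist())
a=cv2.resize(im["top"][100:280,120:250],None,fx=3.0,fy=3.0,interpolation=cv2.INTER_CUBIC)
b=cv2.resize(im["top"][180:250,325:400],None,fx=5,fy=5,interpolation=cv2.INTER_CUBIC)
c=np.zeros((600,780,3),np.uint8);c[:540,:390]=a;c[:350,390:765]=b;cv2.imwrite("pics/c1.png",c)
E
python3 m.py
```

```text
top plate ((517.6966552734375, -254.79444885253906), (93.01832580566406, 93.23179626464844), 73.81734466552734)
 green [[ 548.08514571 -226.61232412]] 11
 red [366 196   4   4  12] [367.66666667 197.25      ] [[ 557.03428486 -266.70953543]] [[ 554.70824017 -258.37996663]] ((554.2393188476562, -258.0318298339844), (6.013606071472168, 6.103388786315918), 88.35279846191406)
 red [354 204  25  25 180] [367.03333333 216.79444444] [[ 515.91949679 -264.21817291]] [[ 515.30521037 -255.9923286 ]] ((518.469970703125, -254.4907989501953), (60.47642517089844, 14.320596694946289), 43.70567321777344)
 tray 5901 ((522.4738159179688, 102.88175201416016), (159.95297241210938, 217.43560791015625), 82.2944107055664) [[404.01425   38.204636]
 [619.48645    9.050247]
 [640.93335  167.55887 ]
 [425.46118  196.71326 ]]
 rail 704 ((585.8837280273438, 148.0596923828125), (40.18098831176758, 242.00257873535156), 82.55082702636719) [[463.2989807128906, 143.826171875], [703.2590942382812, 112.45134735107422], [708.468505859375, 152.293212890625], [468.50836181640625, 183.66802978515625]]
scene plate ((517.98352
[... 464 characters left out ...]
[172 240   4   4  13] [173.38461538 241.61538462] [[ 556.24611677 -266.39639304]] [[ 574.21355874 -264.70465323]] ((574.0509033203125, -264.40386962890625), (6.285979270935059, 7.009077548980713), 72.6129379272461)
 tray 3954 ((526.8499145507812, 101.91459655761719), (163.90911865234375, 225.30667114257812), 82.40680694580078) [[404.35504   35.56453 ]
 [627.6861     5.792816]
 [649.3448   168.26466 ]
 [426.01373  198.03638 ]]
 rail 596 ((593.4796752929688, 143.46435546875), (34.59703063964844, 259.02642822265625), 82.46104431152344) [[462.8164367675781, 143.3075408935547], [719.603759765625, 109.32320404052734], [724.1429443359375, 143.6211700439453], [467.3555908203125, 177.60549926757812]]
```

View pics/c1.png

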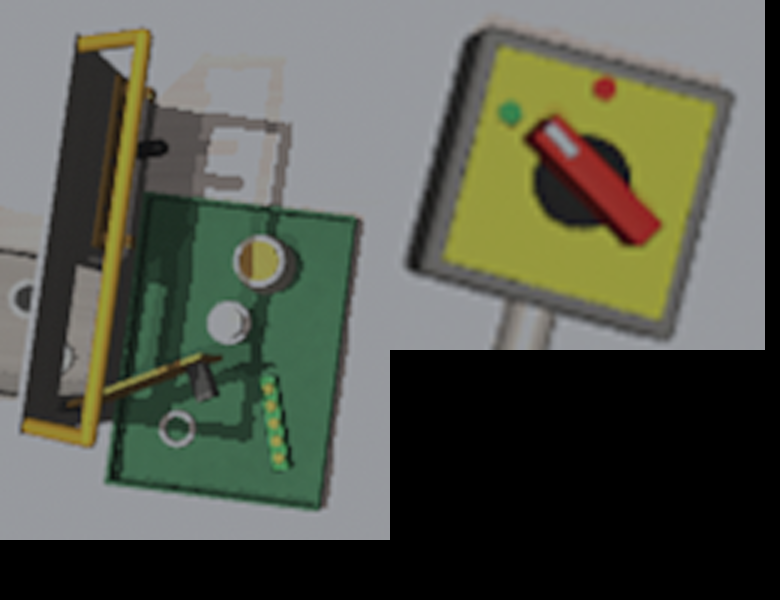

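Handle is at ON with its white end toward green. Isolator centre is about (518,-255) mm with yaw -16.6°; chute origin is about (533.5,188.7) mm with yaw -7.55°. I'll compute the moves now.

```bash
cat > rel.py <<'E'
from h import *
CO=np.array([.5335,.1887,0]);CY=np.radians(-7.55);CR=R.from_euler('z',CY)
def chute(p): return CO+CR.apply(np.array(p)/1000)
def down(a): # tool x at world angle a deg, pointing down
    x=np.array([np.cos(np.radians(a)),np.sin(np.radians(a)),0]);z=np.array([0,0,-1.]);return R.from_matrix(np.c_[x,np.cross(z,x),z])
def lean(t): # tool y along chute x, z into wall & down, t deg from vertical
    t=np.radians(t);z=np.array([0,np.sin(t),-np.cos(t)]);y=np.array([1.,0,0]);return CR*R.from_matrix(np.c_[np.cross(y,z),y,z])
def rel(targets,s=None):
    s=s or manip.sense();r0=R.from_rotvec(s["orientation"])
    for p,r in targets:
        print(np.round(r0.inv().apply(np.array(p)-s["tool_pos"])*1000,1),np.round((r0.inv()*r).as_rotvec(),3))
def st():
    s=manip.sense();print(round(s["time"],2),s["tool_pos"].round(4),s["orientation"].round(3),"q",s["joint_positions"].round(2),"F",s["ft_force"].round(1),"gap",round(s["finger_gap"],4),round(s["grip_force"],1));return s
E
python3 - <<'E'
from rel import *
s=st()
r0=R.from_rotvec(s["orientation"])
rel([([.19,.595,.36],r0),([.48,.2,.36],down(100)),([.518,-.255,.2],down(44)),([.518,-.255,.073],down(44))])
p=onz("top",[[192.7,218.3]],.141)[0];print("edge",p)
h=chute([-50,-2.5,0]);d=CR.inv().apply(np.r_[p,0]-np.r_[h[:2],0]);print(np.linalg.norm(d),-np.arctan2(d[1],d[0]))
E
```

```text
0.1 [0.1905 0.5948 0.2066] [-4.850e-01 -3.104e+00  3.000e-03] q [-1.16  0.51 -0.24  1.5   0.13  1.15 -0.15] F [-0.   0.3 -1. ] gap 0.0858 0.0
[   0.5   -0.2 -153.4] [0. 0. 0.]
[-396.1 -288.  -152.9] [-1.000e-03  1.000e-03  1.086e+00]
[-571.  -709.5    7.8] [-1.000e-03  2.000e-03  2.064e+00]
[-571.  -709.3  134.8] [-1.000e-03  2.000e-03  2.064e+00]
edge [0.51548951 0.08936923]
0.10822539357200295 1.139974305147099
```

Emit:
{"op": "play_rows", "data": {
  "plan": "0 0 0 -60 0 0 0; 0 0 0 -120 0 0 0; 0 -20 -20 -153 0 0 0.1; 0 -80 -55 -153 0 0 0.25; 0 -130 -92 -153 0 0 0.4; 0 -180 -130 -153 0 0 0.55; 0 -230 -167 -153 0 0 0.7; 0 -280 -204 -153 0 0 0.85",
  "squeeze": 30
}}

```text
time: 1.1
tool_pos: [0.3921, 0.3188, 0.3602]
orientation: [-1.728, -2.624, 0.0]
ft_force: [-0.3, 0.3, -1.0]
finger_gap: 0.0855
grip_force: 0.0
```

```bash
python3 - <<'E'
from rel import *
s=st()
rel([([.48,.2,.36],down(100)),([.518,-.255,.2],down(44))])
E
```

```text
1.1 [0.3921 0.3188 0.3602] [-1.728 -2.624  0.   ] q [-0.76  0.22  0.04  1.52 -0.01  1.4  -0.31] F [-0.3  0.3 -1. ] gap 0.0855 0.0
[-143.8   33.9    0.2] [-0.     0.     0.232]
[-576.8 -110.9  160.3] [-0.     0.     1.209]
```

Emit:
{"op": "play_rows", "data": {
  "plan": "0 -60 14 0 0 0 0.15; 0 -115 20 0 0 0 0.3; 0 -170 18 0 0 0 0.45; 0 -228 0 0 0 0 0.6; 0 -285 -20 0 0 0 0.75; 0 -343 -40 0 0 0 0.9; 0 -400 -58 30 0 0 1.05; 0 -455 -75 60 0 0 1.209"
}}

```text
time: 2.1
tool_pos: [0.5036, -0.1221, 0.303]
orientation: [2.913, 1.177, 0.002]
ft_force: [0.7, 0.6, 0.2]
finger_gap: 0.0856
grip_force: 0.0
```

```bash
python3 - <<'E'
from rel import *
s=st()
rel([([.518,-.255,.2],down(44)),([.518,-.255,.073],down(44))])
E
```

```text
2.1 [ 0.5036 -0.1221  0.303 ] [2.913e+00 1.177e+00 2.000e-03] q [-0.16  0.29  0.49  1.61 -0.14  1.27 -0.45] F [0.7 0.6 0.2] gap 0.0856 0.0
[-82.1 105.5 103. ] [ 0.001 -0.001 -0.   ]
[-82.2 105.5 230. ] [ 0.001 -0.001 -0.   ]
```

Emit:
{"op": "play_rows", "data": {
  "plan": "0 -40 50 30 0 0 0; 0 -82 105 70 0 0 0; 0 -82 105 120 0 0 0; 0 -82 105 180 0 0 0; 0 -82 105 226 0 0 0; 150 -82 105 226 0 0 0; 255 -82 105 226 0 0 0; 255 -82 105 226 0 0 0"
}}

```text
time: 3.1
tool_pos: [0.5197, -0.2535, 0.0799]
orientation: [2.907, 1.183, 0.004]
ft_force: [-0.3, -0.3, 0.3]
finger_gap: 0.0322
grip_force: 0.0
```

```bash
python3 - <<'E'
from rel import *
s=st()
E
```

```text
3.1 [ 0.5197 -0.2535  0.0799] [2.907 1.183 0.004] q [ 0.14  0.6   0.42  1.8  -0.33  0.81 -0.07] F [-0.3 -0.3  0.3] gap 0.0322 0.0
```

Still closing; wait, then turn clockwise.

Emit:
{"op": "play_rows", "data": {
  "plan": "255 0 0 4 0 0 0; 255 0 0 4 0 0 0; 255 0 0 4 0 0 0.18; 255 0 0 4 0 0 0.36; 255 0 0 4 0 0 0.54; 255 0 0 4 0 0 0.72; 255 0 0 4 0 0 0.9; 255 0 0 4 0 0 1.06"
}}

```text
time: 4.1
tool_pos: [0.5201, -0.2556, 0.0758]
orientation: [3.104, -0.458, 0.009]
ft_force: [-0.0, -4.3, 5.5]
finger_gap: 0.011
grip_force: 29.4
```

Emit:
{"op": "play_rows", "data": {
  "plan": "255 0 0 0 0 0 0; 255 0 0 0 0 0 0.03; 255 0 0 0 0 0 0.03"
}}

```text
time: 4.47
tool_pos: [0.5201, -0.2557, 0.0758]
orientation: [3.098, -0.497, 0.009]
ft_force: [0.5, -4.6, 7.1]
finger_gap: 0.011
grip_force: 29.8
```

```bash
python3 - <<'E'
from rel import *
s=st()
x=R.from_rotvec(s["orientation"]).apply([1,0,0]);print(np.degrees(np.arctan2(x[1],x[0])),s["torque"])
E
```

```text
4.47 [ 0.5201 -0.2557  0.0758] [ 3.098 -0.497  0.009] q [-0.03  0.68  0.74  1.81 -0.58  0.88 -0.91] F [ 0.5 -4.6  7.1] gap 0.011 29.8
-18.21124585347448 [-1.01831673 -0.21681138  0.15632088]
```

Emit:
{"op": "play_rows", "data": {
  "plan": "0 0 0 0 0 0 0; 0 0 0 0 0 0 0; 0 0 0 0 0 0 0; 0 0 0 -30 0 0 0; 0 0 0 -90 0 0 0; 0 0 0 -150 0 0 0; 0 0 0 -210 0 0 0; 0 0 0 -230 0 0 0"
}}

```text
time: 5.48
tool_pos: [0.5188, -0.2538, 0.3074]
orientation: [3.101, -0.496, 0.008]
ft_force: [-0.1, -0.2, 0.1]
finger_gap: 0.0853
grip_force: 0.0
```

```bash
python3 - <<'E'
from rel import *
s=st()
im=camera("scene")[:,:,::-1].copy();cv2.imwrite("pics/s1.png",im)
h=cv2.cvtColor(im,cv2.COLOR_BGR2HSV);bi=(140,195,210,265)
red=mask(h,(0,150,80),(7,255,255),bi)|mask(h,(174,150,80),(180,255,255),bi)
n,l,q,ce=cv2.connectedComponentsWithStats(red)
for i in range(1,n):
    if q[i,4]>8: print(q[i],ce[i],cv2.minAreaRect((onz("scene",pts(l==i),.1)*1000).astype(np.float32)))
im=camera("top")[:,:,::-1].copy();cv2.imwrite("pics/t1.png",im)
c=cv2.resize(im[100:280,120:400],None,fx=2.8,fy=2.8,interpolation=cv2.INTER_CUBIC);cv2.imwrite("pics/c2.png",c)
for z in(.2,): rel([(chute([-70,-130,200]),lean(45)),(chute([-70,-65,140]),lean(45)),(chute([-62,-55,120]),lean(45))],s)
E
```

```text
5.47 [ 0.5188 -0.2538  0.3074] [ 3.101 -0.496  0.008] q [-0.12  0.48  0.89  1.46 -0.38  1.37 -1.1 ] F [-0.1 -0.2  0.1] gap 0.0853 0.0
[167 206   7  27 130] [170.33076923 217.4       ] ((520.3536376953125, -255.56668090820312), (13.194689750671387, 63.59968948364258), 73.29881286621094)
[172 240   4   4  13] [173.38461538 241.61538462] ((574.0509033203125, -264.40386962890625), (6.285979270935059, 7.009077548980713), 72.6129379272461)
[-169.4 -284.4  106.4] [ 0.69   0.566 -1.653]
[-181.7 -348.3  166.3] [ 0.69   0.566 -1.653]
[-175.8 -359.6  186.3] [ 0.69   0.566 -1.653]
```

View pics/c2.png

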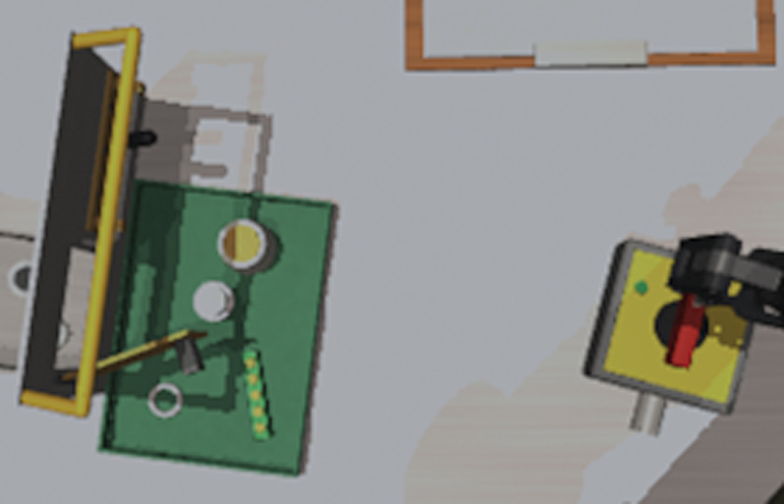

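The top view shows the handle at OFF (bar at -16.7°), and the gate is still open with the keeper at crop (190,355). Next I go to the leaned pose.

Emit:
{"op": "play_rows", "data": {
  "plan": "255 -10 -20 5 0.06 0.05 -0.15; 255 -25 -45 10 0.12 0.1 -0.3; 255 -40 -70 20 0.18 0.15 -0.45; 255 -55 -100 30 0.25 0.21 -0.6; 255 -75 -125 45 0.31 0.26 -0.75; 255 -90 -150 55 0.375 0.31 -0.9; 255 -105 -175 65 0.44 0.36 -1.05; 255 -122 -205 75 0.5 0.41 -1.2"
}}

```text
time: 6.58
tool_pos: [0.4652, -0.019, 0.2271]
orientation: [-2.387, -1.192, -0.626]
ft_force: [0.4, 0.3, 0.1]
finger_gap: 0.0002
grip_force: 0.0
```

```bash
python3 - <<'E'
from rel import *
s=st()
rel([(chute([-70,-130,200]),lean(45)),(chute([-65,-60,122]),lean(45))],s)
E
```

```text
6.58 [ 0.4652 -0.019   0.2271] [-2.387 -1.192 -0.626] q [ 0.15  0.31  0.43  2.03 -0.82  1.13  0.4 ] F [0.4 0.3 0.1] gap 0.0002 0.0
[ 31.4 -59.8  65.1] [ 0.183  0.154 -0.454]
[ 39.8 -74.9 168.6] [ 0.183  0.154 -0.454]
```

Emit:
{"op": "play_rows", "data": {
  "plan": "255 10 -20 20 0.06 0.05 -0.15; 255 20 -40 42 0.12 0.1 -0.3; 255 31 -60 65 0.183 0.154 -0.454; 255 31 -60 65 0.183 0.154 -0.454; 255 34 -65 100 0.183 0.154 -0.454; 255 38 -70 140 0.183 0.154 -0.454; 255 40 -75 168 0.183 0.154 -0.454; 255 40 -75 168 0.183 0.154 -0.454"
}}

```text
time: 7.58
tool_pos: [0.4615, 0.137, 0.1227]
orientation: [-1.895, -1.651, -0.777]
ft_force: [0.7, -0.7, 0.6]
finger_gap: -0.0003
grip_force: 0.0
```

```bash
python3 - <<'E'
from rel import *
s=st()
cv2.imwrite("pics/t2.png",camera("top")[:,:,::-1]);im=camera("scene")[:,:,::-1]
cv2.imwrite("pics/s2.png",cv2.resize(im[80:260,250:450],None,fx=3.2,fy=3.2,interpolation=cv2.INTER_CUBIC))
print("chute",CR.inv().apply(s["tool_pos"]-CO)*1000)
# arc: tip left/behind leaf; tip contact at r=60
for th in (1.14,.9,.7,.5,.3,.15,.0):
    d=np.array([np.cos(th),-np.sin(th)]);n=np.array([-np.sin(th),-np.cos(th)])
    p=np.array([-50,-2.5])+60*d+n*(1.5+14.5*np.sin(th)+8*np.cos(th))
    print(th,p.round(1),end=' ');rel([(chute([p[0],p[1],122]),lean(45))],s)
E
```

```text
7.58 [0.4615 0.137  0.1227] [-1.895 -1.651 -0.777] q [ 0.12  0.54  0.18  2.2  -1.14  0.99  1.08] F [ 0.7 -0.7  0.6] gap -0.0003 0.0
chute [-64.58660629 -60.71033395 122.67798604]
1.14 [-41.3 -64.5] [-3.1 23.3 -2.2] [-0.001  0.003 -0.006]
0.9 [-26.7 -60.6] [-0.2 37.9  0.5] [-0.001  0.003 -0.006]
0.7 [-15.  -54.1] [ 4.5 49.5  5.1] [-0.001  0.003 -0.006]
0.5 [ -4.8 -44.8] [11.1 59.8 11.6] [-0.001  0.003 -0.006]
0.3 [  3.4 -33.1] [19.5 67.8 19.9] [-0.001  0.003 -0.006]
0.15 [  7.6 -22.9] [26.7 72.  27.1] [-0.001  0.003 -0.006]
0.0 [ 10. -12.] [34.5 74.4 34.8] [-0.001  0.003 -0.006]
```

View pics/s2.png

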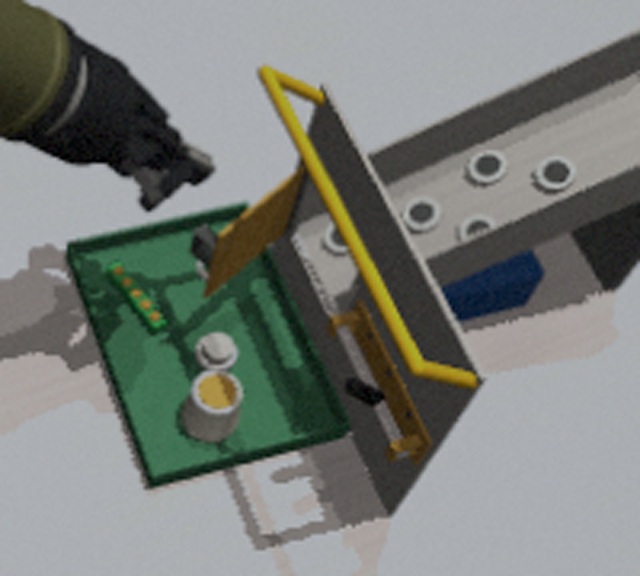

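The scene shows the closed fingers hovering outside the leaf, at crop (205,165), and the gate leaf untouched. I sweep along the arc.

Emit:
{"op": "play_rows", "data": {
  "plan": "255 -3 12 -2 0 0 0; 255 -3 23 -2 0 0 0; 255 0 38 0 0 0 0; 255 4 49 5 0 0 0; 255 11 60 11 0 0 0; 255 19 68 20 0 0 0; 255 27 72 27 0 0 0; 255 31 74 31 0 0 0"
}}

```text
time: 8.68
tool_pos: [0.5418, 0.1711, 0.1237]
orientation: [-1.893, -1.655, -0.782]
ft_force: [0.1, -1.8, 0.5]
finger_gap: -0.0003
grip_force: 0.6
```

```bash
python3 - <<'E'
from rel import *
s=st()
im=camera("scene")[:,:,::-1]
cv2.imwrite("pics/s3.png",cv2.resize(im[80:260,250:450],None,fx=3.2,fy=3.2,interpolation=cv2.INTER_CUBIC))
print("chute",CR.inv().apply(s["tool_pos"]-CO)*1000)
rel([(chute([10,-12,122]),lean(45)),(chute([10,-4,122]),lean(45))])
E
```

```text
8.68 [0.5418 0.1711 0.1237] [-1.893 -1.655 -0.782] q [ 0.04  0.6   0.16  2.02 -1.15  1.    0.93] F [ 0.1 -1.8  0.5] gap -0.0003 0.6
chute [ 10.53789899 -16.33615176 123.70064351]
[ 1.4 -0.5  4. ] [ 0.001  0.001 -0.001]
[ 7.1 -0.6  9.7] [ 0.001  0.001 -0.001]
```

View pics/s3.png

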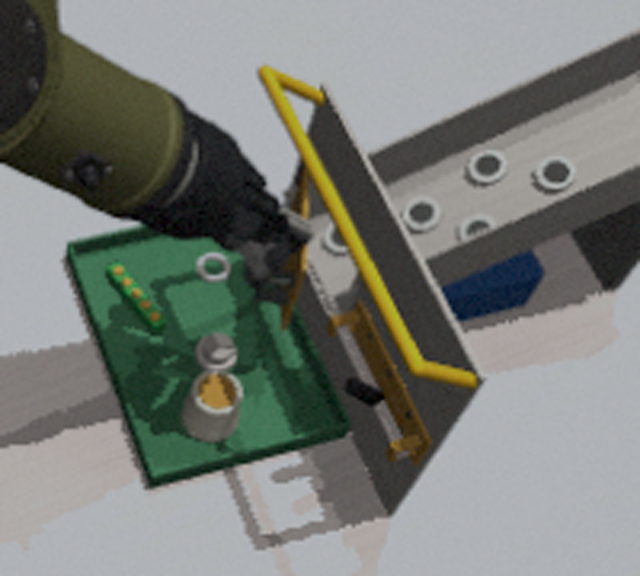

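The gate has followed and is nearly shut. I push on toward the wall in small steps and watch the force.

Emit:
{"op": "play_rows", "data": {
  "plan": "255 2 0 3 0 0 0; 255 3 0 5 0 0 0; 255 4 0 7 0 0 0; 255 6 0 8 0 0 0; 255 6 0 8 0 0 0"
}}

```text
time: 9.35
tool_pos: [0.5428, 0.1799, 0.122]
orientation: [-1.894, -1.655, -0.781]
ft_force: [0.6, 0.1, 0.5]
finger_gap: 0.0001
grip_force: 0.3
```

```bash
python3 - <<'E'
from rel import *
s=st()
print("chute",CR.inv().apply(s["tool_pos"]-CO)*1000, CR.inv().apply(s["ft_force"]))
E
```

```text
9.35 [0.5428 0.1799 0.122 ] [-1.894 -1.655 -0.781] q [ 0.02  0.6   0.15  2.02 -1.16  0.98  0.93] F [0.6 0.1 0.5] gap 0.0001 0.3
chute [ 10.41231897  -7.52885737 121.96280656] [0.54503316 0.15140575 0.52543788]
```

Emit:
{"op": "play_rows", "data": {
  "plan": "255 2 0 2 0 0 0; 255 3.5 0 3.5 0 0 0; 255 5 0 5 0 0 0; 255 6 0 6 0 0 0; 255 6 0 6 0 0 0"
}}

```text
time: 9.98
tool_pos: [0.5442, 0.1884, 0.1222]
orientation: [-1.893, -1.655, -0.782]
ft_force: [0.6, -0.4, 0.6]
finger_gap: 0.0002
grip_force: 0.2
```

```bash
python3 - <<'E'
from rel import *
s=st()
print("chute",CR.inv().apply(s["tool_pos"]-CO)*1000, CR.inv().apply(s["ft_force"]))
E
```

```text
9.97 [0.5442 0.1884 0.1222] [-1.893 -1.655 -0.782] q [ 0.01  0.6   0.15  2.03 -1.17  0.97  0.92] F [ 0.6 -0.4  0.6] gap 0.0002 0.2
chute [ 10.62346675   1.08674313 122.17877653] [ 0.66844483 -0.2830176   0.61187623]
```

Emit:
{"op": "play_rows", "data": {
  "plan": "255 1.5 0 1.5 0 0 0; 255 3 0 3 0 0 0; 255 3 0 3 0 0 0"
}}

```text
time: 10.35
tool_pos: [0.5448, 0.1927, 0.1222]
orientation: [-1.893, -1.655, -0.782]
ft_force: [-0.2, -1.3, 1.2]
finger_gap: 0.0002
grip_force: 0.2
```

```bash
python3 - <<'E'
from rel import *
s=st()
print("chute",CR.inv().apply(s["tool_pos"]-CO)*1000, CR.inv().apply(s["ft_force"]))
im=camera("scene")[:,:,::-1];w=camera("wrist")[:,:,::-1]
a=cv2.resize(im[110:230,330:410],(400,600),interpolation=cv2.INTER_CUBIC)
c=np.zeros((600,800,3),np.uint8);c[:,:400]=a;c[:300,400:]=cv2.resize(w,(400,300));cv2.imwrite("pics/c4.png",c)
E
```

```text
10.35 [0.5448 0.1927 0.1222] [-1.893 -1.655 -0.782] q [ 0.    0.6   0.14  2.03 -1.17  0.97  0.92] F [-0.2 -1.3  1.2] gap 0.0002 0.2
chute [ 10.65838783   5.41181491 122.20240689] [-0.02816097 -1.26941667  1.16275503]
```

View pics/c4.png

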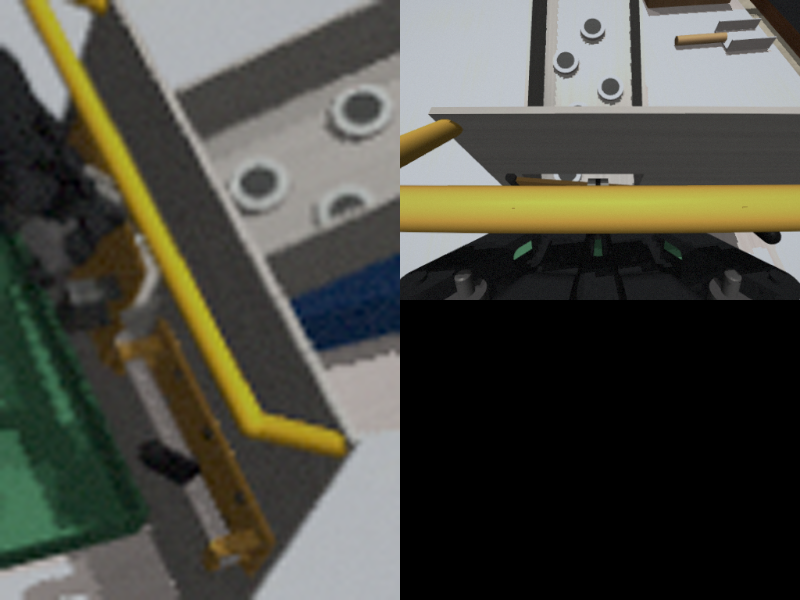

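Emit:
{"op": "play_rows", "data": {
  "plan": "255 1.5 0 1.5 0 0 0; 255 3 0 3 0 0 0; 255 3 0 3 0 0 0"
}}

```text
time: 10.82
tool_pos: [0.5454, 0.1968, 0.1222]
orientation: [-1.894, -1.655, -0.782]
ft_force: [0.9, -0.5, 0.7]
finger_gap: 0.0002
grip_force: 0.1
```

```bash
python3 - <<'E'
from rel import *
s=st()
print("chute",CR.inv().apply(s["tool_pos"]-CO)*1000, CR.inv().apply(s["ft_force"]))
E
```

```text
10.82 [0.5454 0.1968 0.1222] [-1.894 -1.655 -0.782] q [-0.    0.6   0.14  2.03 -1.18  0.97  0.91] F [ 0.9 -0.5  0.7] gap 0.0002 0.1
chute [ 10.73825521   9.6174267  122.15918896] [ 0.90879197 -0.37497468  0.72719258]
```

```bash
python3 - <<'E'
from rel import *
s=st()
P={"wallbase":(180,0,0),"walltopR":(180,0,210),"walltopL":(-65,0,210),"guide1":(65,-15,100),"guide2":(168,-15,100),"knobend":(130,-43,134),"rodtip":(54,-15,100),"keeper":(34,-15,100),"railR":(175,-50,240),"railL":(-60,-50,240),"leafLL":(46,-4,59),"leafUR":(46,-4,141)}
Q=np.array([chute(p) for p in P.values()])
q={n:proj(n,Q) for n in("scene","top")}
for i,k in enumerate(P): print(k,q["scene"][i].round(1),((q["scene"][i]-[330,110])*5).round(),q["top"][i].round(1))
print(proj("scene",s["tool_pos"][None]))
im=camera("scene")[:,:,::-1].copy()
a=cv2.resize(im[95:245,310:410],(533,800)[::1],interpolation=cv2.INTER_CUBIC)[:600]
f=5.33
for i in range(len(P)):
    u=((q["scene"][i]-[310,95]+.5)*f).astype(int);cv2.circle(a,tuple(map(int,u)),4,(255,0,255),1)
u=((proj("scene",s["tool_pos"][None])[0]-[310,95]+.5)*f).astype(int);cv2.circle(a,tuple(map(int,u)),5,(0,0,255),2)
cv2.imwrite("pics/c5.png",a)
E
```

```text
10.82 [0.5454 0.1968 0.1222] [-1.894 -1.655 -0.782] q [-0.    0.6   0.14  2.03 -1.18  0.97  0.91] F [ 0.9 -0.5  0.7] gap 0.0002 0.1
wallbase [370.9 240.9] [204. 655.] [171.5 134.5]
walltopR [399.9 198.2] [349. 441.] [144.5 110.4]
walltopL [350. 106.] [100. -20.] [125.5 244.4]
guide1 [355.9 181.1] [129. 355.] [159.8 179.9]
guide2 [374.6 219.8] [223. 549.] [166.5 130.9]
knobend [359.6 200.6] [148. 453.] [173.6 147.4]
rodtip [354.  177.2] [120. 336.] [159.1 185.2]
keeper [350.6 170.2] [103. 301.] [157.7 194.8]
railR [379.8 194.4] [249. 422.] [167.  111.8]
railL [332.4 102.4] [ 12. -38.] [148.5 245.9]
leafLL [353.  182.5] [115. 363.] [158.6 190. ]
leafUR [361.2 163.4] [156. 267.] [147.5 186.6]
[[358.43983827 154.64745394]]
```

View pics/c5.png

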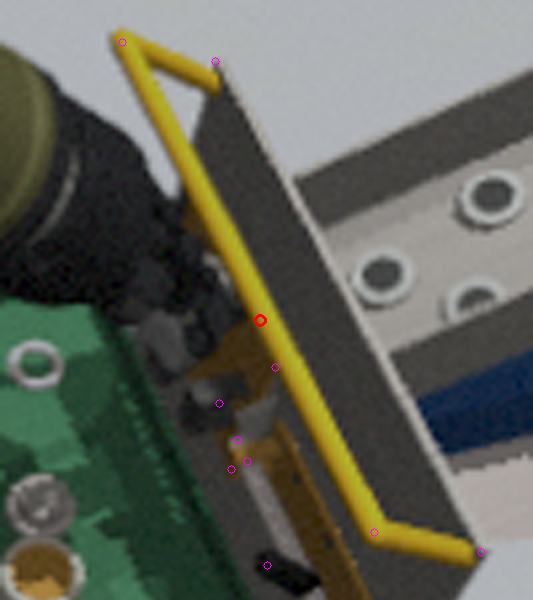

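The model overlay fits the wall and rail. The keeper at (210,390) is still about 3 px off its shut position at (219,403), so the gate is slightly open. I'm close to the rail, so I'll back off, drop 25 mm and press again.

Emit:
{"op": "play_rows", "data": {
  "plan": "255 -6 0 -6 0 0 0; 255 -24 -6 12 0 0 0; 255 -24 -6 12 0 0 0; 255 -18 -6 18 0 0 0; 255 -18 -6 18 0 0 0"
}}

```text
time: 11.5
tool_pos: [0.54, 0.1945, 0.0965]
orientation: [-1.9, -1.655, -0.781]
ft_force: [-4.4, -11.4, 0.9]
finger_gap: 0.0001
grip_force: 5.4
```

```bash
cat > f.py <<'E'
from rel import *
s=st()
print("chute",CR.inv().apply(s["tool_pos"]-CO)*1000, CR.inv().apply(s["ft_force"]))
E
python3 f.py
```

```text
11.5 [0.54   0.1945 0.0965] [-1.9   -1.655 -0.781] q [ 0.01  0.63  0.13  2.06 -1.22  0.93  0.99] F [ -4.4 -11.4   0.9] gap 0.0001 5.4
chute [ 5.68866655  6.64838172 96.47240644] [ -2.88592995 -11.87725539   0.88925385]
```

Emit:
{"op": "play_rows", "data": {
  "plan": "255 1.5 0 1.5 0 0 0; 255 3 0 3 0 0 0; 255 3 0 3 0 0 0"
}}

```text
time: 11.88
tool_pos: [0.5403, 0.1948, 0.0962]
orientation: [-1.906, -1.655, -0.779]
ft_force: [-13.8, -26.8, 13.2]
finger_gap: 0.0001
grip_force: 14.3
```

```bash
python3 f.py
```

```text
11.88 [0.5403 0.1948 0.0962] [-1.906 -1.655 -0.779] q [ 0.    0.63  0.13  2.06 -1.23  0.93  0.99] F [-13.8 -26.8  13.2] gap 0.0001 14.3
chute [ 5.9752391   6.90480676 96.1631833 ] [-10.11359104 -28.36957576  13.19474554]
```

The push now meets a firm stop. I back off, part-open the gripper and check the gate.

Emit:
{"op": "play_rows", "data": {
  "plan": "255 -10 0 -10 0 0 0; 255 -10 0 -40 0 0 0; 170 -10 0 -90 0 0 0; 170 -10 0 -130 0 0 0; 170 -10 0 -130 0 0 0"
}}

```text
time: 12.5
tool_pos: [0.5285, 0.1012, 0.1841]
orientation: [-1.898, -1.656, -0.787]
ft_force: [0.2, 1.6, -0.5]
finger_gap: 0.0289
grip_force: 0.0
```

```bash
cat > v.py <<'E'
from rel import *
import sys
s=st();print("chute",CR.inv().apply(s["tool_pos"]-CO)*1000)
im=camera("scene")[:,:,::-1].copy();w=camera("wrist")[:,:,::-1].copy()
f=4.0;a=cv2.resize(im[95:245,310:410],(400,600),interpolation=cv2.INTER_CUBIC)
def dot(p,c):
    u=((proj("scene",chute(p)[None])[0]-[310,95]+.5)*f).astype(int);cv2.circle(a,tuple(map(int,u)),4,c,1)
    u=proj("wrist",chute(p)[None],s)[0]
    if abs(u).max()<1000: cv2.circle(w,tuple(map(int,u.round())),4,c,1);print(p,u.round(1))
b=float(sys.argv[1])
for p in((40,-26,87),(40,-26,113),(28,-26,113),(46,-4,141),(-48,-4,141)): dot(p,(255,0,255))
for p in((130-b,-15-.643*44,100+.766*44),(130-b,-15,100),(54-b,-15,100)): dot(p,(0,255,255))
c=np.zeros((600,800,3),np.uint8);c[:,:400]=a;c[:300,400:]=cv2.resize(w,(400,300));cv2.imwrite(sys.argv[2],c)
rel([(chute([130,-15-.643*80,100+.766*80]),lean(40)),(chute([130,-15-.643*16,100+.766*16]),lean(40))],s)
E
python3 v.py 0 pics/c6.png
```

```text
12.5 [0.5285 0.1012 0.1841] [-1.898 -1.656 -0.787] q [ 0.13  0.51  0.22  1.96 -1.    1.15  0.85] F [ 0.2  1.6 -0.5] gap 0.0289 0.0
chute [  6.54409211 -87.38942101 184.14150743]
(40, -26, 87) [285.6 207.1]
(40, -26, 113) [288.5 194.8]
(28, -26, 113) [275.7 194.8]
(46, -4, 141) [297.2 157.8]
(-48, -4, 141) [191.  158.1]
(130.0, -43.292, 133.704) [398.2 200.6]
(130.0, -15, 100) [376.3 191.1]
(54.0, -15, 100) [300.4 191.3]
[ -1.2 123.2  31.9] [ 0.008 -0.084 -0.001]
[ -6.5 122.7  95.7] [ 0.008 -0.084 -0.001]
```

View pics/c6.png

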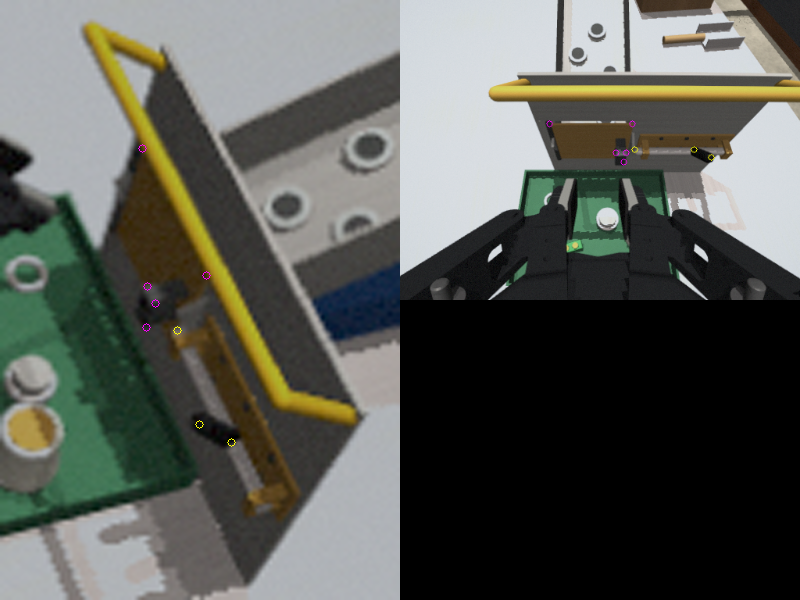

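Wrist view: the leaf corners at (553,124) and (632,124) match the shut position, and the knob at (705,155) matches the prediction. I move to the knob.

Emit:
{"op": "play_rows", "data": {
  "plan": "150 0 40 0 0 0 0; 150 0 80 0 0.003 -0.04 0; 150 0 123 15 0.008 -0.084 0; 150 -1 123 32 0.008 -0.084 0; 150 -3 123 60 0.008 -0.084 0; 150 -3 123 60 0.008 -0.084 0"
}}

```text
time: 13.35
tool_pos: [0.6513, 0.1305, 0.1347]
orientation: [-1.94, -1.703, -0.698]
ft_force: [-1.1, 0.6, 1.2]
finger_gap: 0.0348
grip_force: 0.0
```

```bash
python3 v.py 0 pics/c7.png; python3 - <<'E'
from rel import *
c=cv2.imread("pics/c7.png");cv2.imwrite("pics/c8.png",cv2.resize(c[:300,400:],(800,600)))
E
```

```text
13.35 [0.6513 0.1305 0.1347] [-1.94  -1.703 -0.698] q [ 0.01  0.69  0.22  1.67 -0.97  1.12  0.66] F [-1.1  0.6  1.2] gap 0.0348 0.0
chute [124.40559114 -42.21032941 134.68974313]
(40, -26, 87) [148.2 225.6]
(40, -26, 113) [135.7 214.2]
(28, -26, 113) [119.2 214.2]
(46, -4, 141) [134.4 167.9]
(-48, -4, 141) [ -3.  168.3]
(130.0, -43.292, 133.704) [262.8 229.4]
(130.0, -15, 100) [261.7 206.9]
(54.0, -15, 100) [162.6 206.7]
[ -1.3   5.1 -36. ] [-0.014 -0.003 -0.003]
[-1.5  6.  28. ] [-0.014 -0.003 -0.003]
```

View pics/c8.png

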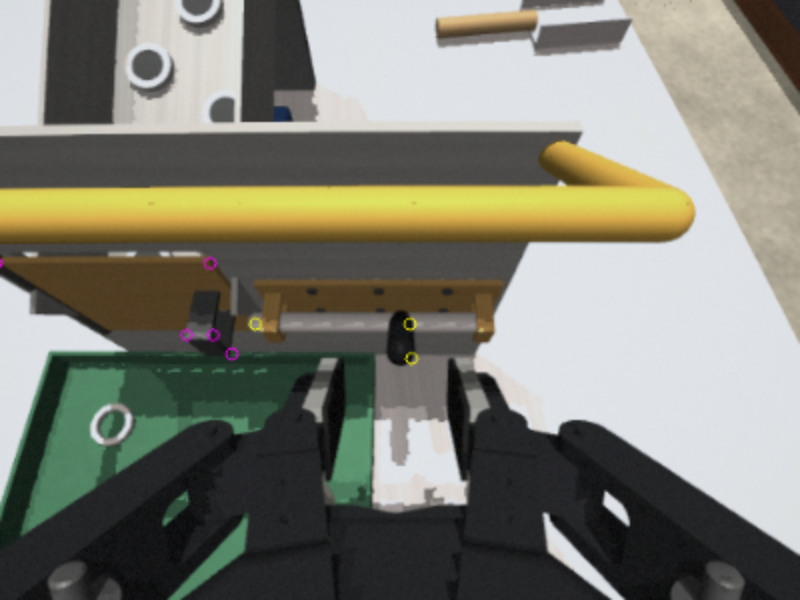

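The knob sits at (400,340), centred between the fingers near 395. I advance 30 mm and close.

Emit:
{"op": "play_rows", "data": {
  "plan": "150 -1 1 12 0 0 0; 150 -1 1 24 0 0 0; 150 -1 1 30 0 0 0; 255 -1 1 30 0 0 0; 255 -1 1 30 0 0 0; 255 -1 1 30 0 0 0; 255 -1 1 30 0 0 0; 255 -1 1 30 0 0 0"
}}

```text
time: 14.45
tool_pos: [0.6587, 0.1434, 0.1148]
orientation: [-1.949, -1.706, -0.707]
ft_force: [-0.9, -3.2, 5.5]
finger_gap: 0.0002
grip_force: 3.4
```

```bash
python3 f.py
```

```text
14.45 [0.6587 0.1434 0.1148] [-1.949 -1.706 -0.707] q [-0.    0.71  0.21  1.69 -1.    1.07  0.68] F [-0.9 -3.2  5.5] gap 0.0002 3.4
chute [130.06040622 -28.50135359 114.83237419] [-0.49852452 -3.3099732   5.49429571]
```

I've used my ten pictures, so the rest goes by numbers. Back-figuring the pictured pads and the gate contact puts the real fingertips about 20 mm short of the reported TCP, so the close missed the knob's top. I back off, reopen and locate the knob numerically.

Emit:
{"op": "play_rows", "data": {
  "plan": "255 0 -2 -15 0 0 0; 150 0 -4 -25 0 0 0; 150 0 -4 -25 0 0 0; 150 0 -4 -25 0 0 0; 150 0 -4 -25 0 0 0"
}}

```text
time: 15.08
tool_pos: [0.6512, 0.1302, 0.1323]
orientation: [-1.945, -1.705, -0.703]
ft_force: [0.2, -0.2, 0.3]
finger_gap: 0.0352
grip_force: 0.0
```

```bash
python3 f.py; python3 - <<'E'
from rel import *
s=manip.sense();im=camera("wrist")[:,:,::-1].copy();cv2.imwrite("pics/w9.png",im)
P=np.array([chute((x,-15-.643*a,100+.766*a)) for x in(126,) for a in(0,15,30,44)])
q=proj("wrist",P,s);print(q.round(1))
print("scale px/10mm",proj("wrist",np.array([chute((136,-25,112)),chute((126,-25,112))]),s).round(1))
g=cv2.cvtColor(im,cv2.COLOR_BGR2GRAY)
for r in range(int(q[:,1].min())-6,int(q[:,1].max())+12,4): print(r,g[r,205:310:3])
r0=R.from_rotvec(s["orientation"])
for zt in(0,-.02,-.03): print(zt,proj("wrist",s["tool_pos"]+r0.apply([[0.011,s["finger_gap"]/2,zt],[0.011,-s["finger_gap"]/2,zt]]),s).round(1).tolist())
E
```

```text
15.07 [0.6512 0.1302 0.1323] [-1.945 -1.705 -0.703] q [ 0.01  0.69  0.22  1.68 -0.98  1.11  0.66] F [ 0.2 -0.2  0.3] gap 0.0352 0.0
chute [124.32617023 -42.52272912 132.28333264] [ 0.27029847 -0.18188526  0.25327215]
[[256.2 205.2]
 [256.3 211.8]
 [256.3 219.4]
 [256.4 227.7]]
scale px/10mm [[270.5 212. ]
 [256.3 212. ]]
199 [48 60 67 67 69 70 72 71 69 69 69 67 63 47 53 70 69 38  6 27 68 68 72 69
 68 70 49 42 69 68 71 69 68 71 79]
203 [120 118 119 120 117 118 118 120 118 119 118 117 117 120 120 117  73  14
   5  16  26 121 118 118 117 119 120 122 120 117 118 117 119 118  79]
207 [149 159 158 132 132 130 150 153 159 159 134 133 141 151 155 159  14  12
  23  20  22 126 158 133 134 131 150 149 160 158 129 132 131 150 112]
211 [114 112 113 113 115 113 116 112 113 111 113 114 113 113 113 112  17  21
  19  18  21  82 113 116 111 114 115 112 112 115 113 115 114 113  83]
215 [75 77 75 76 75 80 79 76 77 78 76 80 79 78 77 77 17 24 17 15 25 32 80 80
 78 75 75 78 77 76 74 78 77 71 62]
219 [70 76 78 78 74 77 77 77 73 77 73 76 76 76 73 74 16 16 27 25 26 11 80 79
 77 76 78 77 77 79 79 81 78 74 72]
223 [ 75  77  77  76  75  78  72  76  74  74  73  73  73  76  76  68  17  26
  46  36  25  16  78  76  77  74  73  74  76  77  76  75  72  72 186]
227 [ 54  48  51  56  51  51  52  53  52  55  52  53 101 100 100 101  24  24
  26  26  21  21  98  97 100 101 101  98 100  99 100  99 103 104 220]
231 [111 155 153 147  33  35  43  40  40  41  37  54 100 120 121 120  85  17
  15  21  12  96 115 115 118 118 117  92  29 138 153 156 144 185 219]
235 [140 137 139  64  12  43  49  53  51  52  51  54 101 120 122 119 116 112
 111 106 119 112 114 117 115 116 115  88  16  72 154 154 144 123 220]
0 [[282.9, 210.2], [224.6, 210.2]]
-0.02 [[286.6, 222.5], [221.1, 222.5]]
-0.03 [[288.8, 229.8], [219.0, 229.8]]
```

Emit:
{"op": "play_rows", "data": {
  "plan": "150 0 3 15 0 0 0; 150 0 3 30 0 0 0; 150 0 3 40 0 0 0; 150 0 3 46 0 0 0; 255 0 3 46 0 0 0; 255 0 3 46 0 0 0; 255 0 3 46 0 0 0; 255 0 3 46 0 0 0"
}}

```text
time: 16.12
tool_pos: [0.6581, 0.1586, 0.0974]
orientation: [-1.946, -1.705, -0.704]
ft_force: [1.8, 1.9, -3.9]
finger_gap: 0.0104
grip_force: 29.2
```

```bash
python3 f.py
```

```text
16.12 [0.6581 0.1586 0.0974] [-1.946 -1.705 -0.704] q [-0.02  0.73  0.19  1.7  -1.02  1.04  0.69] F [ 1.8  1.9 -3.9] gap 0.0104 29.2
chute [127.489753   -13.44863827  97.39709773] [ 1.54475863  2.15567407 -3.91117677]
```

Knob gripped. I slide toward the gate.

Emit:
{"op": "play_rows", "data": {
  "plan": "255 0 -4 0 0 0 0; 255 0 -8 0 0 0 0; 255 0 -12 0 0 0 0; 255 0 -16 0 0 0 0; 255 0 -20 0 0 0 0; 255 0 -24 0 0 0 0; 255 0 -27 0 0 0 0; 255 0 -27 0 0 0 0"
}}

```text
time: 17.12
tool_pos: [0.6305, 0.1624, 0.0974]
orientation: [-1.945, -1.705, -0.702]
ft_force: [1.1, 2.1, -4.9]
finger_gap: 0.0108
grip_force: 29.3
```

```bash
python3 f.py
```

```text
17.12 [0.6305 0.1624 0.0974] [-1.945 -1.705 -0.702] q [-0.02  0.7   0.19  1.78 -1.04  1.01  0.74] F [ 1.1  2.1 -4.9] gap 0.0108 29.3
chute [ 99.59395065 -13.37451344  97.42006443] [ 0.83463714  2.24953731 -4.87005735]
```

Emit:
{"op": "play_rows", "data": {
  "plan": "255 0 -2 0 0 0 0; 255 0 -4 0 0 0 0; 255 0 -6 0 0 0 0; 255 0 -7.5 0 0 0 0; 255 0 -7.5 0 0 0 0"
}}

```text
time: 17.75
tool_pos: [0.6284, 0.1623, 0.0977]
orientation: [-1.952, -1.707, -0.711]
ft_force: [17.5, 6.8, -15.2]
finger_gap: 0.0105
grip_force: 29.2
```

```bash
python3 f.py
```

```text
17.75 [0.6284 0.1623 0.0977] [-1.952 -1.707 -0.711] q [-0.02  0.69  0.18  1.79 -1.05  0.99  0.75] F [ 17.5   6.8 -15.2] gap 0.0105 29.2
chute [ 97.58497749 -13.67861368  97.67762785] [ 16.46908121   9.09025886 -15.19359568]
```

Emit:
{"op": "play_rows", "data": {
  "plan": "255 0 -2 0 0 0 0; 255 0 -3 0 0 0 0; 255 0 -3 0 0 0 0"
}}

```text
time: 18.12
tool_pos: [0.6284, 0.1622, 0.0978]
orientation: [-1.955, -1.708, -0.715]
ft_force: [26.4, 9.7, -20.2]
finger_gap: 0.0102
grip_force: 29.2
```

```bash
python3 f.py
```

```text
18.12 [0.6284 0.1622 0.0978] [-1.955 -1.708 -0.715] q [-0.02  0.69  0.18  1.8  -1.06  0.99  0.75] F [ 26.4   9.7 -20.2] gap 0.0102 29.2
chute [ 97.51382295 -13.8061843   97.80873663] [ 24.91717979  13.10791731 -20.185723  ]
```

Hard stop at bolt home. I relax the push, release and retreat along the tool axis.

Emit:
{"op": "play_rows", "data": {
  "plan": "255 0 6 0 0 0 0; 195 0 6 0 0 0 0; 195 0 6 0 0 0 0; 195 0 6 0 0 0 0; 195 0 6 -20 0 0 0; 195 0 6 -50 0 0 0; 195 0 6 -100 0 0 0; 195 0 6 -150 0 0 0"
}}

```text
time: 19.12
tool_pos: [0.6144, 0.0649, 0.2145]
orientation: [-1.947, -1.705, -0.703]
ft_force: [0.7, -0.2, -0.5]
finger_gap: 0.0203
grip_force: 0.0
```

```bash
python3 f.py; python3 - <<'E'
from rel import *
s=manip.sense();im=camera("wrist")[:,:,::-1].copy()
for x in(96,98,100): print(x,proj("wrist",np.array([chute((x,-15-.643*a,100+.766*a)) for a in(10,20,30,40)]),s).round(1).tolist())
q=proj("wrist",np.array([chute((98,-15-.643*a,100+.766*a)) for a in(10,20,30,40)]),s)
g=cv2.cvtColor(im,cv2.COLOR_BGR2GRAY)
for u,v in q: v=int(round(v));u=int(u);d=np.flatnonzero(g[v,u-20:u+20]<45)+u-20;print(v,d)
# leaf top corners, brass mask
h=cv2.cvtColor(im,cv2.COLOR_BGR2HSV);m=mask(h,(10,120,50),(22,255,220));n,l,t,c=cv2.connectedComponentsWithStats(m)
for i in range(1,n):
    if t[i,4]>150: print(t[i],cv2.boxPoints(cv2.minAreaRect(pts(l==i).astype(np.float32))).round(1).tolist())
print(proj("wrist",np.array([chute(p) for p in((-48,-4,141),(46,-4,141),(46,-4,59),(-48,-4,59))]),s).round(1).tolist())
# tray parts: before/after change, scene
b=camera("scene")[:,:,::-1];a=cv2.imread("pics/scene0.png")
cv2.imwrite("pics/s9.png",b)
for nm,bx in(("ground",(280,158,306,187)),("lamp",(303,192,332,220))):
    for k in(a,b):
        hh=cv2.cvtColor(k,cv2.COLOR_BGR2HSV);mm=mask(hh,(35,90,110),(75,255,255),bx) if nm=="ground" else mask(hh,(10,60,120),(30,255,255),bx)
        p=pts(mm);print(nm,len(p),p.mean(0).round(1) if len(p) else '')
red=mask(cv2.cvtColor(b,cv2.COLOR_BGR2HSV),(0,150,80),(7,255,255),(140,195,210,235))
print(cv2.minAreaRect((onz("scene",pts(red),.1)*1000).astype(np.float32)))
E
```

```text
19.12 [0.6144 0.0649 0.2145] [-1.947 -1.705 -0.703] q [ 0.09  0.57  0.27  1.66 -0.88  1.27  0.62] F [ 0.7 -0.2 -0.5] gap 0.0203 0.0
chute [  96.48539286 -112.14099074  214.51615322] [ 0.71781166 -0.14585454 -0.50936009]
96 [[253.6, 176.5], [253.6, 178.5], [253.6, 180.7], [253.5, 183.1]]
98 [[255.5, 176.5], [255.5, 178.5], [255.6, 180.7], [255.6, 183.1]]
100 [[257.3, 176.5], [257.4, 178.5], [257.5, 180.7], [257.6, 183.1]]
176 [251 252 253 254 255 256 257 258 259]
179 [250 251 252 253 254 255 256 257 258 259 260]
181 [250 251 252 253 254 255 256 257 258 259 260]
183 [250 251 252 253 254 255 256 257 258 259 260]
[486  38  26  31 236] [[485.1000061035156, 40.599998474121094], [500.79998779296875, 30.200000762939453], [520.0, 59.0], [504.29998779296875, 69.5]]
[343  97  35  16 279] [[340.8999938964844, 105.5999984741211], [347.1000061035156, 94.30000305175781], [377.20001220703125, 110.5999984741211], [371.0, 122.0]]
[  8  99  65  16 493] [[8.0, 113.9000015258789], [69.19999694824219, 95.69999694824219], [73.0, 108.5], [11.800000190734863, 126.80000305175781]]
[   0  117  386   13 2980] [[-0.0, 121.69999694824219], [385.0, 117.0], [385.1000061035156, 127.4000015258789], [0.10000000149011612, 132.0]]
[ 112  145   96   38 2716] [[112.0, 182.0], [112.0, 145.0], [207.0, 145.0], [207.0, 182.0]]
[ 219  156  108   28 1716] [[219.0, 183.0], [219.0, 156.0], [326.0, 156.0], [326.0, 183.0]]
[490 339  22  16 205] [[489.79998779296875, 342.5], [511.0, 339.0], [513.2999877929688, 352.8999938964844], [492.1000061035156, 356.5]]
[[110.8, 146.2], [203.6, 145.7], [214.1, 182.1], [140.0, 182.3]]
ground 60 [292.4 171.3]
ground 199 [288.1 180.1]
lamp 78 [316.4 202.2]
lamp 103 [317.6 201.9]
((522.6477661132812, -256.40924072265625), (12.896873474121094, 68.47887420654297), 73.3009033203125)
```

```bash
python3 -c "
from station import manip
print(manip.sign_off())"
```

```text
the job is handed in; nothing more can be done
None
```

I handed the job in at 19.1 s of the 51 s limit: handle at OFF, gate shut against its stop, bolt driven to its stop (about 31 mm measured) and the arm clear. The tray parts looked undisturbed in the last pictures I viewed, but my final numeric check on them was inconclusive, and sign-off returned no verdict.

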